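Index the sample cell and set the range of a turbidity meter

ROBOT

A 6-joint arm with a two-finger parallel gripper is mounted at the origin on the work surface. World frame = base frame: x ahead of the robot, y to its left, z up, the work surface at z = 0. Lengths are in mm, angles in rad, forces in N, time in s.
With the tool pointing down it reaches from about 300 to 775 mm from the base axis. Payload 14.6 kg.
Tool frame: the origin (TCP) lies at the very end of the fingers, on their centre line; the grasp point (between the pads) lies 19 mm behind it; z points along the fingers, y is the line along which they close (so a half turn about z gives the same grasp; the last joint's range is limited). The gripper opens to 94 mm and grips with 3 to 60 N. Pads are 16 mm wide; open, the fingers measure 119 mm over their backs; the gripper's body (75 mm by 177 mm) begins 78 mm behind the grasp point.
Start: joints at [-1.205, 0.3, 1.521, -0, 1.321, -0.067], TCP at [230.67, -499.28, 205.446] pointing down, gripper open.
Joint ranges: [-3.03, 3.03], [-0.79, 2.21], [0.23, 2.52], [-1.04, 4.18], [0, 3.07], [-2.55, 2.55]. Speed limits (rad/s): [2.22, 2.22, 2.57, 3.14, 3.14, 3.14].

INTERFACE

Orientations are given as [roll, pitch, yaw] about the fixed x, y, z axes, in that order (R = Rz(yaw) Ry(pitch) Rx(roll)).
In Python, from cell import manip, optics gives the robot as it stands.
- The arm moves only by the shell command python3 -m crank 'ROWS' [FORCE]. ROWS is JSON, a list of rows, each a list of 7 numbers: the opening in per cent of the stroke, from 0 (shut) to 100 (fully open), then the shift along the tool's x, y, z in mm, then the turn, a rotation vector about the tool's x, y, z in rad. A call has 1 to 10 rows; each row is the pose to reach, as a shift and turn from the pose commanded when the call began, along the tool's axes at that moment; what a row does not reach only later rows make up. A row lasts 1/10 s, in which the tool goes at most 50 mm and 8.59 degrees, less where a joint would pass 70% of its speed; a pose out of reach is approached as far as the arm can. A call with a gripper value outside its range is refused whole. The fingers move at their own pace and stop on an object; FORCE is the grip in N (left out, the last holds). Time passes only in rows, so rows that repeat a pose let the fingers close. It gives the time, the measured TCP pose, the force, the opening and the grip force at its end, in the units of the state.
- manip.read_state(): the state, without advancing time (a new reading comes with each control period).
- optics.camera(name): name is "scene" or "top" or "wrist"; returns (picture, depth): 420x560x3 uint8, red, green, blue; 420x560 float32, mm along the optical axis (not along the pixel's ray), 0 where there is no reading.
- optics.calibration(name): a dict with "camera_matrix" (3x3 intrinsics, pixels), "R" (3x3) and "t" (3): a world point X has camera coordinates R X + t. Camera axes: x right, y down, z forward; pixel columns grow to the right and rows downward; lengths in mm; the calibration is good to about 2 mm. A picture is of the moment at which its call begins: read the wrist's pose just before it. calibration takes no time and is no camera call; for the wrist camera it gives the pose at the moment of the call.
- manip.sign_off(): hands the job in; it is judged then, once.
The state is a dict: "clock": time; "joints": joint angles; "qd": joint speeds; "effort": joint torques, N m; "eef_pos": TCP position; "eef_rot": TCP orientation; "wrist_force": force on the tool from outside, world axes, zero at the start; "moment": the same for the moment, N m; "finger_gap": finger opening in mm; "finger_force": force on a finger pad.
Only numpy, scipy, OpenCV 4.12 (cv2) and the standard library are available. Lean on these libraries where they do the work, as an engineer would, in place of code of your own. Each camera call takes 0.05 s, during which the arm holds its last target. There are 200 camera calls.

TASK

Get the turbidity meter ready for a reading: turn the sample cell in its well until the pointed lug on its cap points straight at the raised index bar on the meter's deck, and leave the cell standing fully down in the well. Also turn the meter's range dial until its pointer is on the one long line of its scale. Leave the flask, the reagent bottle and the light shield where they stand.

Things in the scene. Friction and masses are not known exactly. Their poses are not given: they have to be found in the camera images.
- meter: Light grey turbidity meter fixed to the table, 280 (x) by 320 (y) by 60 mm high, flat deck. Origin: centre of its underside; its -x side faces the robot at yaw 0; a 6 mm high display strip lies along its far edge (x 86 to 130 mm). Well axis vertical at x, y = 0, 80 mm, dial axis at 0, -80 mm. The well is a round hole 36 mm wide, 40 mm deep (floor at z = 20 mm).
- index_mark (a point): Point on the meter 50 mm from the well's axis along the meter's +x, 12 mm above the deck, where the lug's tip should point. The index bar is a black bar on the deck close by, 24 mm long (52 to 76 mm from the well's axis), 7 wide, 4 high, running radially from the well towards the display. The lug swings clear of everything.
- cell: Sample cell standing loose in the well: glass vial 34 mm wide, 48 mm long, with a round black cap 44 mm wide, 30 mm high (48 to 78 mm above the origin; it does not unscrew). About 100 g. Origin: centre of its underside; z up its axis, x along the lug. Fully down, its origin is 20 mm above the meter's underside and the cap spans 8 to 38 mm above the deck.
- lug_tip (a point): Tip of the pointed lug on the cap, 46 mm from the cell's axis along its +x, 52 mm above its origin. The lug is 14 mm wide, spans 49 to 55 mm above the cell's origin, sticks out 24 mm from the round cap and is black like it. The cap above it (56 to 78 mm) is a plain cylinder that can be gripped in any direction.
- dial (a joint): Range dial angle, rad, growing clockwise seen from above, 0 to 4.71 between stops; stays where left. The pointer's direction, anticlockwise from the meter's +x, is 2.356 minus the value. The scale has ten black lines on the deck, one every 0.524 rad from 0; the sixth, at 2.618 rad, is the only long one (26 mm; others 9 mm).
- dial_grip (a point): On the dial's vertical axis, 26 mm above the deck: the point to grip. The dial is a black disc 60 mm wide, 7 mm high, with an upright bar grip 12 mm wide, 62 mm long, 6 to 32 mm above the deck. This frame turns with the dial: x runs along the bar to the pointer end, which has a sharp nose and a white line on top.
- flask: Bystander: conical glass flask, 72 mm across the base, 120 mm high; origin at the centre of its underside.
- reagent: Bystander: brown glass reagent bottle, 54 mm in diameter, 110 mm high; origin at the centre of its underside.
- shield: Bystander: black light shield with a small knob on top, 52 mm in diameter, 66 mm high; origin at the centre of its underside.
There are look-alikes about, which are no part of the job. Leave any blue look-alike of the cell alone.

How it is judged (in metres and radians):
At the end, for the whole second after the job is handed in: Cell at rest, upright, fully down in the well (within 2.5 mm), lug pointing at the index bar within 0.17 rad (tip within 15 mm of the mark point); dial at 2.618 rad within 0.14; flask, reagent bottle and light shield each within 30 mm of their starts (angle between the x axis of cell and the x axis of meter, either way round below 0.17 rad and horizontal distance between lug_tip and index_mark below 0.015 m and z of cell in the frame of meter below 0.0225 m and angle between cell's own z axis and vertical below 0.12 rad and linear speed of cell below 0.02 m/s and value of joint dial between 2.478 and 2.758 rad and distance of each of flask, reagent, shield from where it was at the start of the episode below 0.03 m); the robot touches nothing.
It fails at once if the flask, the reagent bottle or the light shield is pushed more than 30 mm or knocked over (distance of any of flask, reagent, shield from where it was at the start of the episode above 0.03 m or angle between any of flask, reagent, shield's own z axis and vertical above 0.5 rad).
It also fails if it takes over 48 s, if anything falls off the work surface, if the arm or the gripper's body presses on something with over 40 N, if the wrist force passes 120 N, or if a joint passes its speed limit or range.

## Working session

There is one attempt and no reset: what is moved stays moved. The work goes in short steps, Python scripts to look and compute and a shell command to move; the robot and the scene stay as the last step left them, time stands still between calls to the robot, and variables do not carry over. Pictures are saved under pics/ and viewed, at most 10 in all, crops included, and the job is handed in when it is done.

```bash
mkdir -p pics; ls; python3 - <<'E'
from cell import manip, optics
import cv2, numpy as np
print(manip.read_state())
ims=[]
for n in("top","scene"):
    p,d=optics.camera(n); np.savez("pics/%s.npz"%n,p=p,d=d); cv2.imwrite("pics/%s0.png"%n,p[:,:,::-1]); c=optics.calibration(n); print(n,{k:np.round(v,3).tolist() for k,v in c.items()})
E
```

```text
pics
{'clock': 0.0, 'joints': array([-1.20460851e+00,  3.00484882e-01,  1.52158593e+00, -3.76326034e-05,
        1.32069956e+00, -6.65727930e-02]), 'qd': array([-0.00020003, -0.00108406,  0.00032648,  0.00100307,  0.00025443,
       -0.00129914]), 'effort': array([ 1.00598871e-03, -5.31800330e+01, -3.52738130e+01,  7.08859228e-02,
        2.43563071e-02, -1.23490154e-04]), 'eef_pos': array([ 230.56467549, -499.0465181 ,  204.87671982]), 'eef_rot': array([-3.14041511e+00, -4.19764485e-05,  4.32769917e-01]), 'wrist_force': array([-9.84579941e-01,  6.19716489e-05,  3.26304567e-01]), 'moment': array([ 0.02612905,  0.0076396 , -0.00132875]), 'finger_force': 0.0, 'finger_gap': 93.61356439187823}
top {'camera_matrix': [[540.865, 0.0, 288.108], [0.0, 540.865, 207.517], [0.0, 0.0, 1.0]], 'R': [[0.005, -1.0, 0.012], [-0.985, -0.007, -0.175], [0.175, -0.01, -0.985]], 't': [33.839, 563.362, 1184.211]}
scene {'camera_matrix': [[411.521, 0.0, 280.359], [0.0, 411.521, 211.151], [0.0, 0.0, 1.0]], 'R': [[-0.682, 0.732, -0.002], [0.435, 0.404, -0.805], [-0.588, -0.549, -0.594]], 't': [333.468, -175.426, 1436.86]}
```

View pics/top0.png

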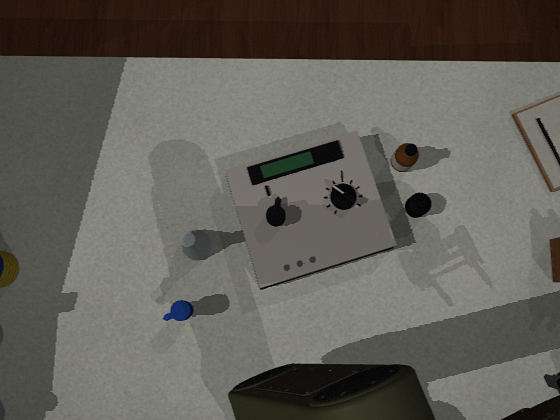

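View pics/scene0.png

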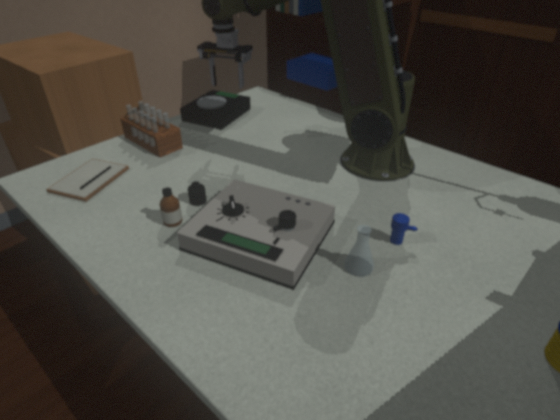

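The top view shows the cell cap at about (276,215) with its lug pointing up, and the index bar at (267,190). The dial is at (343,196) and its long line at about (342,173). The flask is at (197,244), the reagent bottle at (405,157), the shield at (418,205) and the blue look-alike at (180,310). Next I'll measure from an enlarged crop.

```bash
cat > h.py <<'E'
import numpy as np, cv2
from cell import manip, optics
def ray(uv,z,c):
    K,R,t=[np.array(c[k],float) for k in("camera_matrix","R","t")]
    o=-R.T@t; d=R.T@np.linalg.solve(K,[uv[0],uv[1],1]); return (o+d*(z-o[2])/d[2])
E
python3 - <<'E'
from h import *
p=np.load("pics/top.npz")["p"]; c=optics.calibration("top")
x0,y0=230,140
cr=p[y0:y0+140,x0:x0+180][:,:,::-1]
big=cv2.convertScaleAbs(cv2.resize(cr,None,fx=4.2,fy=4.2,interpolation=cv2.INTER_CUBIC),alpha=1.6)
cv2.imwrite("pics/crop1.png",big)
g=p.max(2); m=((g<45)*255).astype(np.uint8); m[:,:225]=0;m[:,400:]=0;m[:130]=0;m[300:]=0
n,l,s,ce=cv2.connectedComponentsWithStats(m)
for i in range(1,n):
    if s[i,4]>6: print(s[i],ce[i].round(1),ray(ce[i],60,c).round(1))
for q in [(261,289),(396,247)]: print(ray(q,60,c).round(1))
E
```

```text
[ 247  141   97   44 1139] [299.3 161.3] [669.2  12.5  60. ]
[341 171   2  11  13] [341.5 176.1] [635.2 -84.1  60. ]
[330 184  27  26 510] [343.2 196.6] [587.5 -87.5  60. ]
[265 186   6  10  30] [267.2 190.5] [600.2  85.3  60. ]
[359 195   4   2   7] [360.3 195.6] [ 590.  -126.4   60. ]
[266 197  20  29 381] [275.8 213.7] [546.9  65.2  60. ]
[260 247 133  42 202] [327.8 267.4] [426.9 -51.2  60. ]
[378.7  96.2  60. ]
[ 473.3 -204.3   60. ]
```

View pics/crop1.png

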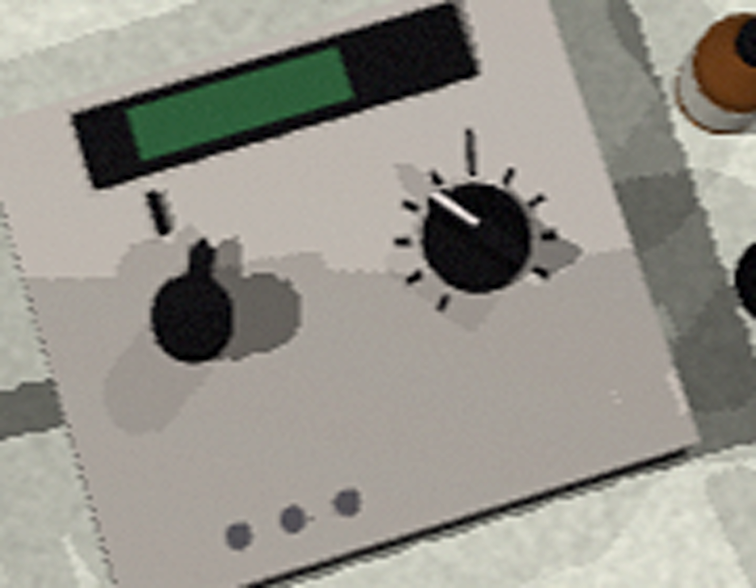

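The enlarged crop has the cap centre at (192,318), the lug tip at (205,241) and the dial's white line from (477,222) to (432,193). The long line runs from (472,172) to (469,130). I can now get the angles from these.

```bash
python3 - <<'E'
from h import *
c=optics.calibration("top")
f=lambda u,v,z: ray((u/4.2+230-.4,v/4.2+140-.4),z,c)
cap=f(192,318,96); tip=f(205,241,72); a=f(477,222,92); b=f(432,193,92); l0=f(472,172,60);l1=f(469,130,60)
b0=f(164,233,64); b1=f(153,192,64)
an=lambda p,q: np.arctan2(*(q-p)[[1,0]])
print("cap",cap,"tip",tip,an(cap,tip),"ptr",a,b,an(a,b),"long",l0,l1,an(l0,l1),"bar",b0,b1,an(b0,b1))
p=np.load("pics/top.npz");d=p["d"]; K=c["camera_matrix"]
for u,v in[(275,216),(343,197),(300,220)]:
    z=np.median(d[v-1:v+2,u-1:u+2]); X=np.array(c["R"]).T@(z*np.linalg.solve(K,[u,v,1])-c["t"]); print(X)
E
```

```text
cap [537.33658211  65.81810299  96.        ] tip [582.981907    59.58395945  72.        ] -0.13573807988154518 ptr [590.33977784 -83.8541765   92.        ] [605.79274068 -60.24698501  92.        ] 0.9912031926542381 long [624.69123995 -85.14091322  60.        ] [648.15643961 -83.78495328  60.        ] 0.057721804791938836 bar [588.78133469  81.75560405  64.        ] [611.31727417  87.95789785  64.        ] 0.2685687738393816
[535.54830186  66.46791913  97.64370616]
[582.2458693  -84.5908849   81.09862426]
[533.16708895  10.55477458  58.22000633]
```

The lug is at −0.136 rad and must go to about +0.30, so it turns anticlockwise by about 0.44. The dial pointer is at 0.99 and must go to about 0.045, clockwise by about 0.95. I'll start with the dial and move above it first.

```bash
python3 -m crank '[[100,50,-23,0,0,0,0],[100,100,-45,0,0,0,-0.1],[100,150,-68,0,0,0,-0.2],[100,199,-90,0,0,0,-0.3],[100,248,-112,0,0,0,-0.4],[100,298,-135,0,0,0,-0.5],[100,347,-158,0,0,0,-0.56],[100,397,-180,0,0,0,-0.56],[100,447,-203,0,0,0,-0.56],[100,497,-225,0,0,0,-0.56]]'
python3 -m crank '[[100,0,0,0,0,0,0],[100,0,0,0,0,0,0],[100,0,0,0,0,0,0]]'
python3 - <<'E'
from h import *
s=manip.read_state();print(s["eef_pos"],s["eef_rot"],s["wrist_force"])
c=optics.calibration("wrist");p,d=optics.camera("wrist");np.savez("pics/w1.npz",p=p,d=d,**c);cv2.imwrite("pics/w1.png",p[:,:,::-1]); print(c)
E
```

```text
clock: 1.1
eef_pos: [558.4, -119.0, 205.3]
eef_rot: [-3.141, 0.0, 0.993]
wrist_force: [0.7, -1.5, 0.5]
finger_gap: 94.0
finger_force: 0.0
clock: 1.4
eef_pos: [556.9, -121.7, 205.2]
eef_rot: [-3.141, 0.0, 0.992]
wrist_force: [-1.2, -0.6, -0.4]
finger_gap: 94.0
finger_force: 0.0
[ 556.92087005 -121.65226274  205.24313785] [-3.14111267e+00  3.24526660e-04  9.92085820e-01] [-1.17605082 -0.55247442 -0.42143941]
{'camera_matrix': array([[314.08195522,   0.        , 283.83110645],
       [  0.        , 314.08195522, 205.75830286],
       [  0.        ,   0.        ,   1.        ]]), 'R': array([[ 8.36942998e-01, -5.47289999e-01, -2.75349611e-04],
       [-5.26263358e-01, -8.04925929e-01,  2.74118821e-01],
       [-1.50244125e-01, -2.29276921e-01, -9.61695792e-01]]), 't': array([-532.9240969 ,  166.57193401,  447.72442517])}
```

View pics/w1.png

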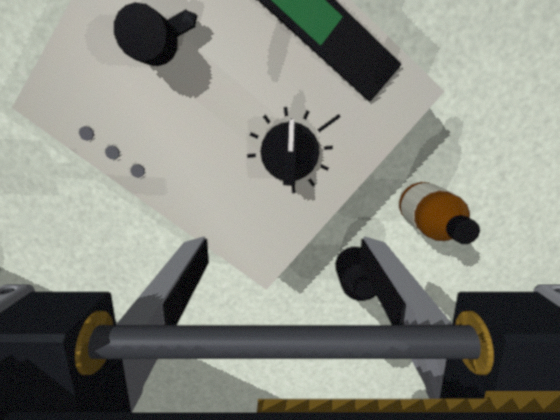

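The wrist view shows the dial disc at about (291,151) with its white line nearly vertical, from (291,121) to (291,150). The cap is at (145,33) and the reagent bottle at (440,215). The arm stopped about 47 mm short.

```bash
python3 - <<'E'
from h import *
c=dict(np.load("pics/w1.npz")); p=c["p"]; g=p.max(2)
m=((g<60)*255).astype(np.uint8);m[:,:262]=0;m[:,322:]=0;m[:115]=0;m[188:]=0
m=cv2.morphologyEx(m,cv2.MORPH_OPEN,np.ones((7,7)))
k=max(cv2.findContours(m,0,2)[0],key=cv2.contourArea);(u,v),r=cv2.minEnclosingCircle(k);print(u,v,r)
C=ray((u,v),68,c);print("dial",C)
w=((g>140)&(cv2.dilate(m,np.ones((5,5)))>0)); 
P=np.array([ray(q,92,c)[:2] for q in [(291,121),(291,150)]]);print(P)
a=np.arctan2(*(P[0]-P[1])[::-1]);print("ptr",a)
s=manip.read_state();y=s["eef_rot"][2];d=C-s["eef_pos"];print("tool dx,dy",d[0]*np.cos(y)+d[1]*np.sin(y),d[0]*np.sin(y)-d[1]*np.cos(y))
E
```

```text
289.3492736816406 153.41143798828125 30.9401912689209
dial [585.91607304 -87.86750325  68.        ]
[[604.03041418 -61.87324331]
 [590.02744715 -83.58260346]]
ptr 0.9979300998603899
tool dx,dy 44.39218727271079 5.654433212601827
```

```bash
python3 -m crank '[[60,45,5.5,0,0,0,0],[60,45,5.5,30,0,0,0],[60,45,5.5,70,0,0,0],[60,45,5.5,105,0,0,0],[60,45,5.5,130,0,0,0],[60,45,5.5,134,0,0,0],[60,45,5.5,134,0,0,0]]' 20
```

```text
clock: 2.15
eef_pos: [586.5, -87.1, 71.8]
eef_rot: [-3.141, 0.0, 0.992]
wrist_force: [-0.5, 0.4, 0.2]
finger_gap: 56.7
finger_force: 0.0
```

Close on the bar, then turn it 0.95 clockwise as seen from above, which is positive about the tool's z.

```bash
python3 -m crank '[[0,0,0,0,0,0,0],[0,0,0,0,0,0,0],[0,0,0,0,0,0,0],[0,0,0,0,0,0,0],[0,0,0,0,0,0,0],[0,0,0,0,0,0,0]]' 20
python3 -m crank '[[0,0,0,0,0,0,0.12],[0,0,0,0,0,0,0.24],[0,0,0,0,0,0,0.36],[0,0,0,0,0,0,0.48],[0,0,0,0,0,0,0.6],[0,0,0,0,0,0,0.72],[0,0,0,0,0,0,0.84],[0,0,0,0,0,0,0.95],[0,0,0,0,0,0,0.95],[0,0,0,0,0,0,0.95]]' 20
```

```text
clock: 2.75
eef_pos: [586.8, -86.2, 71.5]
eef_rot: [3.141, -0.0, 0.993]
wrist_force: [2.2, -0.2, -0.0]
finger_gap: 12.2
finger_force: 14.7
clock: 3.75
eef_pos: [586.9, -86.6, 71.5]
eef_rot: [3.141, -0.001, 0.046]
wrist_force: [2.3, -4.7, -0.8]
finger_gap: 11.7
finger_force: 19.9
```

```bash
python3 -m crank '[[60,0,0,0,0,0,0],[60,0,0,0,0,0,0],[60,0,0,0,0,0,0],[60,0,0,-30,0,0,0],[100,0,0,-70,0,0,0],[100,0,0,-110,0,0,0],[100,-20,-20,-130,0,0,0.05],[100,-40,-60,-130,0,0,0.1],[100,-60,-100,-130,0,0,0.18],[100,-80,-140,-130,0,0,0.18]]'
python3 -m crank '[[100,0,-10,0,0,0,0],[100,0,-15,0,0,0,0],[100,0,-15,0,0,0,0],[100,0,-15,0,0,0,0]]'
python3 - <<'E'
from h import *
s=manip.read_state();print(s["eef_pos"],s["eef_rot"],s["wrist_force"])
c=optics.calibration("wrist");p,d=optics.camera("wrist");np.savez("pics/w2.npz",p=p,d=d,**c);cv2.imwrite("pics/w2.png",cv2.convertScaleAbs(p[:,:,::-1],alpha=1.4))
E
```

```text
clock: 4.75
eef_pos: [499.6, 51.5, 201.5]
eef_rot: [-3.141, -0.0, -0.14]
wrist_force: [0.6, 0.8, 0.4]
finger_gap: 88.5
finger_force: 0.0
clock: 5.15
eef_pos: [503.2, 64.3, 201.2]
eef_rot: [3.141, 0.0, -0.138]
wrist_force: [-0.5, 0.4, -0.6]
finger_gap: 94.2
finger_force: 0.0
[503.21266886  64.29758901 201.18303509] [ 3.14146324e+00  4.70154235e-04 -1.37858145e-01] [-0.45855358  0.37826867 -0.62102545]
```

View pics/w2.png

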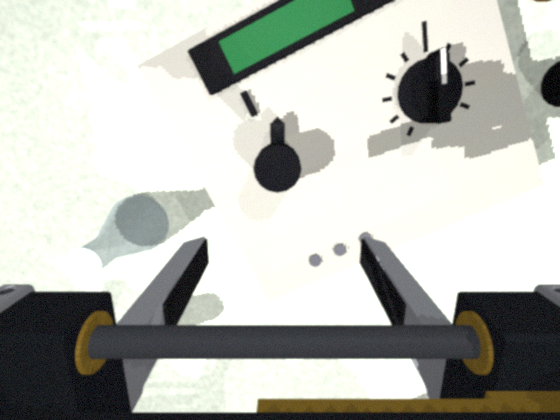

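The wrist view shows the cap top at about (277,167), the lug tip at (277,118) and the index bar from (244,92) to (254,115). The dial's white line runs from (445,48) to (443,83), and the long line from (424,22) to (426,50).

```bash
cat > m.py <<'E'
from h import *
import sys
def blobs(f,thr=42):
    c=dict(np.load(f)); g=c["p"].max(2); m=((g<thr)*255).astype(np.uint8); return c,g,m
E
python3 - <<'E'
from m import *
c,g,m=blobs("pics/w2.npz")
an=lambda p,q: np.arctan2(*(q-p)[[1,0]])
q=m.copy(); q[:,:240]=0;q[:,305:]=0;q[:112]=0;q[197:]=0
k=max(cv2.findContours(cv2.morphologyEx(q,cv2.MORPH_OPEN,cv2.getStructuringElement(2,(25,25))),0,2)[0],key=cv2.contourArea)
(u,v),r=cv2.minEnclosingCircle(k);print(u,v,r); cap=ray((u,v),96,c); print("cap",cap)
tip=ray((277,118),72,c);print("lug",tip,an(cap,tip))
print("bar",an(ray((254,115),64,c),ray((244,92),64,c)), "well->bar", [an(cap,ray(x,64,c)) for x in((249,103.5),)])
print("ptr",an(ray((443,83),92,c),ray((445,48),92,c)),ray((445,48),92,c),"long",an(ray((426,50),60,c),ray((424,22),60,c)),ray((424,22),60,c),ray((426,50),60,c))
s=manip.read_state();y=s["eef_rot"][2];d=cap-s["eef_pos"];print("tool dx,dy",d[0]*np.cos(y)+d[1]*np.sin(y),d[0]*np.sin(y)-d[1]*np.cos(y))
E
```

```text
277.0 166.1702117919922 24.190990447998047
cap [540.2390419   65.32845527  96.        ]
lug [581.96194828  59.76070139  72.        ] -0.13266220380387506
bar 0.2649583795208727 well->bar [np.float64(0.31749661929100614)]
ptr -0.06068234555381194 [618.44839813 -87.93189997  92.        ] long 0.06146970379527452 [646.79766504 -84.62321447  60.        ] [623.14883417 -86.0787348   60.        ]
tool dx,dy 36.56913133293592 -6.249977832156565
```

```bash
python3 -m crank '[[100,35,-6,0,0,0,0],[100,35.5,-6,30,0,0,0],[100,35.5,-6,70,0,0,0],[100,35.5,-6,105,0,0,0],[100,35.5,-6,128,0,0,0],[100,35.5,-6,130,0,0,0],[100,35.5,-6,130,0,0,0],[60,35.5,-6,130,0,0,0],[60,35.5,-6,130,0,0,0]]' 12
```

```text
clock: 6.1
eef_pos: [539.5, 66.1, 72.9]
eef_rot: [-3.141, -0.002, -0.137]
wrist_force: [0.2, -0.2, 0.9]
finger_gap: 81.5
finger_force: 0.0
```

```bash
python3 -m crank '[[20,0,0,0,0,0,0],[20,0,0,0,0,0,0],[20,0,0,0,0,0,0],[20,0,0,0,0,0,0],[20,0,0,0,0,0,0],[20,0,0,0,0,0,0]]' 12
```

```text
clock: 6.7
eef_pos: [538.8, 66.2, 71.5]
eef_rot: [-3.142, -0.0, -0.137]
wrist_force: [-0.4, 0.1, 0.8]
finger_gap: 43.9
finger_force: 12.0
```

Gripped at 44 mm with little side force. Now turn it 0.44 anticlockwise, which is negative about the tool's z.

```bash
python3 -m crank '[[20,0,0,0,0,0,-0.1],[20,0,0,0,0,0,-0.2],[20,0,0,0,0,0,-0.3],[20,0,0,0,0,0,-0.4],[20,0,0,0,0,0,-0.44],[20,0,0,0,0,0,-0.44],[20,0,0,0,0,0,-0.44]]' 12
python3 -m crank '[[100,0,0,0,0,0,0],[100,0,0,0,0,0,0],[100,0,0,0,0,0,0],[100,0,0,0,0,0,0],[100,0,0,-40,0,0,0],[100,0,0,-85,0,0,0],[100,-40,0,-130,0,0,0],[100,-45,30,-130,0,0,0],[100,-45,60,-130,0,0,0],[100,-45,60,-130,0,0,0]]'
python3 -m crank '[[100,0,0,0,0,0,0],[100,0,0,0,0,0,0]]'
python3 - <<'E'
from h import *
s=manip.read_state();print(s["eef_pos"],s["eef_rot"],s["wrist_force"])
c=optics.calibration("wrist");p,d=optics.camera("wrist");np.savez("pics/w3.npz",p=p,d=d,**c);cv2.imwrite("pics/w3.png",cv2.resize(p[:270,:,::-1],None,fx=1.42,fy=1.42,interpolation=2))
E
```

```text
clock: 7.4
eef_pos: [538.8, 66.2, 71.5]
eef_rot: [-3.142, -0.0, 0.301]
wrist_force: [0.3, 0.2, -0.4]
finger_gap: 43.7
finger_force: 12.0
clock: 8.4
eef_pos: [514.2, -6.8, 201.9]
eef_rot: [3.141, -0.001, 0.3]
wrist_force: [0.0, 0.7, -1.0]
finger_gap: 93.9
finger_force: 0.0
clock: 8.6
eef_pos: [513.6, -3.8, 201.1]
eef_rot: [-3.141, 0.001, 0.303]
wrist_force: [0.5, -0.2, -0.2]
finger_gap: 93.6
finger_force: 0.0
[513.5683057   -3.82575194 201.13603339] [-3.14119716e+00  5.44959619e-04  3.03160706e-01] [ 0.54822934 -0.23376795 -0.1922944 ]
```

View pics/w3.png

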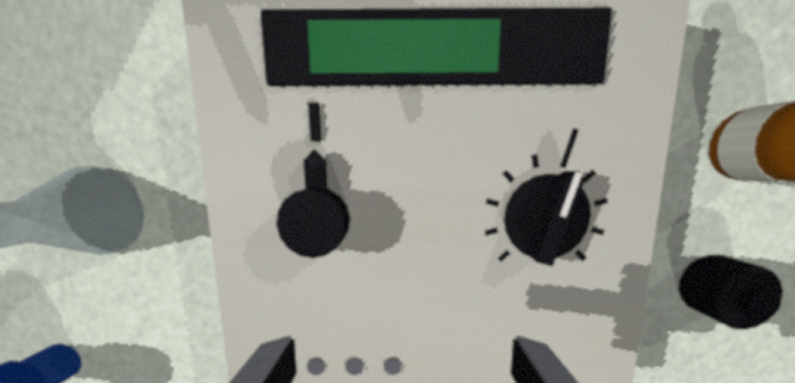

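In the enlarged wrist view the lug tip at (314,151) points at the index bar, which runs from (317,139) to (314,103), with the cap at (313,221). The dial's white line runs from (564,216) to (577,173), and the long line from (564,165) to (576,129).

```bash
python3 - <<'E'
from m import *
c,g,m=blobs("pics/w3.npz")
an=lambda p,q: round(float(np.arctan2(*(q-p)[[1,0]])),3)
f=lambda u,v,z: ray((u/1.42-.15,v/1.42-.15),z,c)
def line(mask,z):
    ys,xs=np.nonzero(mask); vx,vy,x,y=cv2.fitLine(np.float32(np.c_[xs,ys]),2,0,.01,.01).ravel(); n=15 if vy<0 else -15
    return an(ray((x,y),z,c),ray((x+vx*n,y+vy*n),z,c)),len(xs),ray((x,y),z,c).round(1)
box=lambda M,x0,y0,x1,y1:(lambda z:(z.__setitem__((slice(y0,y1),slice(x0,x1)),M[y0:y1,x0:x1]),z)[1])(np.zeros(M.shape,bool))
w=box(g>120,392,124,409,153); print("white",line(w,92))
# only white pixels inside the dial: keep component at line middle
n,l=cv2.connectedComponents(w.astype(np.uint8)); 
for i in range(1,n):
    if (l==i).sum()>20: print("comp",line(l==i,92))
print("long",line(box(g<90,392,89,408,117),60)); print("bar",line(box(g<60,214,71,228,100),64))
cap=f(313,221,97);tip=f(314,151,72);print("cap",cap,"tip",tip,an(cap,tip))
print("meter display edge yaw",an(f(268,85,66),f(604,83,66))+np.pi/2)
dz=f(547,217,67);print("disc",dz,"white tip from disc",an(dz,f(577,173,92)),an(f(564,216,92),f(577,173,92)),"long from disc",an(dz,f(576,129,60)))
b=f(314,103,64);print("cap->bar end",an(cap,b),"capz by depth",c["d"][156,220])
E
```

```text
white (0.031, 166, array([603.7, -86.5,  92. ]))
comp (0.031, 166, array([603.7, -86.5,  92. ]))
long (0.04, 90, array([635.1, -84.8,  60. ]))
bar (0.32, 172, array([599.2,  84.5,  64. ]))
cap [540.71557413  64.29426465  97.        ] tip [581.17240778  78.84150761  72.        ] 0.345
meter display edge yaw 0.30879632679489655
disc [586.87464626 -86.1609702   67.        ] white tip from disc 0.032 0.1 long from disc 0.025
cap->bar end 0.326 capz by depth 281.87207
```

The pointer is within about 0.01 of the long line and the lug within about 0.04 of the bar. I'll check the cap height, then hand in.

```bash
python3 - <<'E'
from m import *
c,g,m=blobs("pics/w3.npz")
def Z(u,v): return (c["R"].T@(np.median(c["d"][v-2:v+3,u-2:u+3])*np.linalg.solve(c["camera_matrix"],[u,v,1])-c["t"]))[2]
t=[Z(220,148),Z(220,155),Z(210,155),Z(230,155)];dk=Z(300,170)
print(t,dk)
h=np.median(t)-dk
if 35<h<40.5: print(manip.sign_off())
E
```

```text
[np.float64(98.1496503668656), np.float64(98.38446463192703), np.float64(98.17122116303595), np.float64(98.17734451286381)] 60.46711883677836
the job is handed in; nothing more can be done
None
```

The job is handed in. By my last measurements the lug points at the index bar within about 0.04 rad, the cell is fully down (cap top 38 mm above the deck), and the dial pointer is within about 0.01 rad of the long line. The flask, reagent bottle and light shield were not touched; it took about 9 s of the 48 s.

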